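# Work the wedge out from under the hinged chopping board

### The job

The heavy hinged chopping board has been propped up to dry with a wooden wedge under its front edge. Take that wedge by its thick end and work it straight back out from under the board in short tugs of about 2 cm, pausing about a second after each, so that the board comes down gently until it lies flat. Let go of the wedge lying flat on the cart top in front of the board, with at least two finger-widths of bare steel between them, and leave the spare wedge where it is.

Things in the scene. Friction and masses are not known exactly. Their poses are not given: they have to be found in the camera images.
- wedge: wooden wedge propping the board: 155 mm long, 32 wide, 90 g. Origin: centre of underside (z = 0 on the cart top); x along it to the thin tip, z up. x = -77.5 to -32.5 mm: plain heel block 36 mm high, in the open (grip across it at x = -55); then its top slopes to a 3 mm tip at +77.5. Some 75 mm is under the board, within 0.1 rad of square to its edge. Drags with 5 to 20 N; stays where left
- board: heavy wooden board (2.4 kg), 360 mm wide, 240 deep, 34 thick, hinged at its far edge; falls freely. Origin: middle of its lower front edge, the one nearest the robot; x towards the hinge, y along the edge, z its upper face's normal. Flat on its feet, the origin is 5 mm above the cart top; at the start about 25 (x tips down 0.085 rad). Flat once the wedge has been drawn out about 70 mm
- spare_wedge: smaller wooden wedge of like shape, 105 mm long, 32 wide, 28 high at the heel, lying loose on the cart top in front of the board to the left or right, not under it; leave it alone. Origin: centre of its underside, x towards its thin tip
Mind the look-alikes: they are no part of the job. Leave any blue, red or yellow look-alike of the wedge alone.

How it is judged:
By the outcome, as a careful person would: the job done as asked, in the order asked, and still so for the second after the job is handed in, with the robot touching nothing.
It also fails if it takes over 48 s, if anything falls off the work surface, if the arm or the gripper's body presses on something with over 40 N, if the wrist force passes 120 N, or if a joint passes its speed limit or range.

### The arm

A 6-joint arm with a two-finger parallel gripper is mounted at the origin on the work surface. World frame = base frame: x ahead of the robot, y to its left, z up, the work surface at z = 0. Lengths are in m, angles in rad, forces in N, time in s.
With the tool pointing down it reaches from about 0.3 to 0.775 m from the base axis. Payload 14.6 kg.
Tool frame: the origin (TCP) lies at the very end of the fingers, on their centre line; the grasp point (between the pads) lies 19 mm behind it; y points along the fingers, z is the direction in which the jaws open and shut, and the axes are right-handed (so a half turn about y gives the same grasp; the last joint's range is limited). The gripper opens to 85 mm and grips with 20 to 120 N. Pads are 22 mm wide; open, the fingers measure 114 mm over their backs; the gripper's body (76 mm by 85 mm) begins 54 mm behind the grasp point. The pads swing forward as they close: fully open they stand 13 mm farther back than shut.
Start: joints at [-1.384, 0.3, 1.521, -0, 1.321, -0.067], TCP at [0.138, -0.532, 0.231] pointing down, gripper open.
Joint ranges: [-3.03, 3.03], [-0.79, 2.21], [0.23, 2.52], [-1.04, 4.18], [0, 3.07], [-2.55, 2.55]. Speed limits (rad/s): [2.22, 2.22, 2.57, 3.14, 3.14, 3.14].

### API

Orientations are given as a rotation vector (axis times angle).
In Python, from rig import r, imaging gives the robot as it stands.
- The arm moves only by the shell command python3 -m pendant 'ROWS' [OPENING] [FORCE]. ROWS is JSON, a list of rows, each a list of 2 entries, a list of its own where there are three numbers: the shift along the tool's x, y, z in cm, then the turn, a rotation vector about the tool's x, y, z in degrees. A call has 1 to 20 rows; each row is the pose to reach, as a shift and turn from the pose commanded when the call began, along the tool's axes at that moment; what a row does not reach only later rows make up. A row lasts 1/8 s, in which the tool goes at most 62.5 mm and 10.7 degrees, less where a joint would pass 70% of its speed; a pose out of reach is approached as far as the arm can. A call with a gripper value outside its range is refused whole. OPENING is the finger opening in cm, from 0 to 8.54, set as the call begins (- or left out, the last holds). The fingers move at their own pace and stop on an object; FORCE is the grip in N (left out, the last holds). Time passes only in rows, so rows that repeat a pose let the fingers close. It gives the time, the measured TCP pose, the force and the opening at its end, in the units of the state.
- r.sense(): the state, without advancing time (a new reading comes with each control period).
- imaging.get_image(name): name is "side" or "top"; returns a dict with "frame" (400x640x3 uint8, red, green, blue), "fovy" (degrees; the focal length in pixels is half the picture's height over the tangent of half this angle, whatever the lens; pixels are square), "cx", "cy" (the principal point, pixels), "dist_coeffs" ([k1, k2, p1, p2, k3] as OpenCV has them; the pictures are not rectified), "R" (3x3) and "t" (3): a world point X has camera coordinates R X + t. Camera axes: x right, y down, z forward; pixel columns grow to the right and rows downward; lengths in m; the calibration is good to about 2 mm. A picture is of the moment at which its call begins. There is no depth.
- r.job_done(): hands the job in, once; it reports no verdict.
The state is a dict: "clock": time; "joint_positions": joint angles; "qd": joint speeds; "joint_torque": joint torques, N m; "ee_pos": TCP position; "orientation": TCP orientation; "ft_force": force on the tool from outside, world axes, zero at the start; "torque": the same for the moment, N m; "gripper_width": opening from 0.0 (shut) to 1.0 (fully open).
Only numpy, scipy, OpenCV 4.12 (cv2) and the standard library are available. Lean on these libraries where they do the work, as an engineer would, in place of code of your own. Each camera call takes 0.05 s, during which the arm holds its last target.

## Working session

There is one attempt and no reset: what is moved stays moved. The work goes in short steps, Python scripts to look and compute and a shell command to move; the robot and the scene stay as the last step left them, time stands still between calls to the robot, and variables do not carry over. Pictures are saved under pics/ and viewed, and the job is handed in when it is done.

```bash
ls; mkdir -p pics; python3 - <<'E'
from rig import r, imaging
import cv2
s=r.sense();print(s)
for n in("side","top"):
    d=imaging.get_image(n);cv2.imwrite(f"pics/{n}0.png",d["frame"][:,:,::-1])
    print(n,{k:v for k,v in d.items() if k!="frame"})
E
```

```text
pics
{'clock': 0.0, 'joint_positions': array([-1.38362324e+00,  3.00453437e-01,  1.52159956e+00, -5.23734672e-06,
        1.32070372e+00, -6.66306057e-02]), 'qd': array([-0.00067139, -0.00046747, -0.00178191,  0.00018884, -0.00027261,
        0.00047328]), 'joint_torque': array([ 1.14078597e-03, -5.43496692e+01, -3.61788154e+01, -3.00313481e-06,
        3.98815842e-03,  2.08024454e-05]), 'ee_pos': array([ 0.13803276, -0.53214763,  0.23072319]), 'orientation': array([-0.26626222,  2.08749047, -2.08504732]), 'ft_force': array([ 0.76568454,  0.11823857, -0.90561576]), 'torque': array([-0.05439754, -0.01256566,  0.01298961]), 'gripper_width': 1.0043594429831726}
side {'fovy': 47.408475716336646, 'cx': 317.6919675486068, 'cy': 195.65825969257497, 'dist_coeffs': array([0.04519519, 0.        , 0.        , 0.        , 0.        ]), 'R': array([[-9.98126109e-01, -6.11860975e-02,  7.29120750e-04],
       [-4.12939750e-02,  6.64737905e-01, -7.45934531e-01],
       [ 4.51561488e-02, -7.44566840e-01, -6.66018876e-01]]), 't': array([0.54574623, 0.07142654, 1.16739767])}
top {'fovy': 43.76172267504778, 'cx': 316.62821062055065, 'cy': 204.5773370247879, 'dist_coeffs': array([-0.13260484,  0.        ,  0.        ,  0.        ,  0.        ]), 'R': array([[ 0.01378381, -0.99975833,  0.01712575],
       [-0.99690864, -0.01506544, -0.07711164],
       [ 0.07735101, -0.01600992, -0.99687537]]), 't': array([-0.04098921,  0.51599431,  1.17852463])}
```

View pics/side0.png

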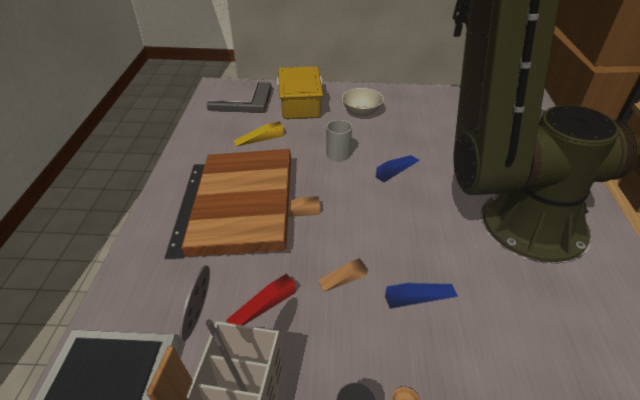

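View pics/top0.png

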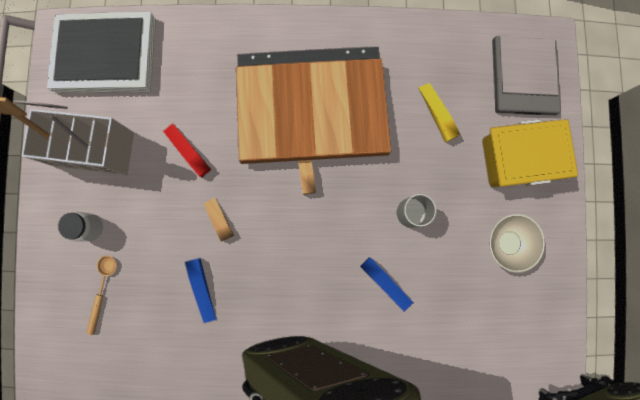

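The wedge under the board shows at top (307,177) and side (306,207). These could be taken for it, given in top-view pixels:
- spare wooden wedge, free on the cart: (218,219)
- red: (187,150)
- blue: (201,290) and (387,284)
- yellow: (438,112)

I choose the plain wood one that enters the board's front edge, and check it in a close crop.

```bash
cat > h.py <<'E'
import numpy as np,cv2
from rig import r, imaging
def K(d):
    h,w=d["frame"].shape[:2];f=h/2/np.tan(np.radians(d["fovy"])/2)
    return np.array([[f,0,d["cx"]],[0,f,d["cy"]],[0,0,1.]])
def ray(d,uv,):
    p=cv2.undistortPoints(np.array(uv,float).reshape(-1,1,2),K(d),d["dist_coeffs"])[:,0]
    return -d["R"].T@d["t"], np.c_[p,np.ones(len(p))]@d["R"]
def onz(d,uv,z):
    c,v=ray(d,uv);return c+v*((z-c[2])/v[:,2])[:,None]
def proj(d,X):
    return cv2.projectPoints(np.array(X,float).reshape(-1,3),cv2.Rodrigues(d["R"])[0],d["t"],K(d),d["dist_coeffs"])[0][:,0]
def crop(d,name,x0,y0,w,h,s):
    im=d["frame"][y0:y0+h,x0:x0+w,::-1];cv2.imwrite(name,cv2.resize(im,None,fx=s,fy=s,interpolation=cv2.INTER_NEAREST))
E
python3 - <<'E'
from h import *
d=imaging.get_image("top");crop(d,"pics/t1.png",270,140,70,60,10)
d=imaging.get_image("side");crop(d,"pics/s1.png",270,180,70,50,10)
E
```

```text
(no output)
```

View pics/t1.png

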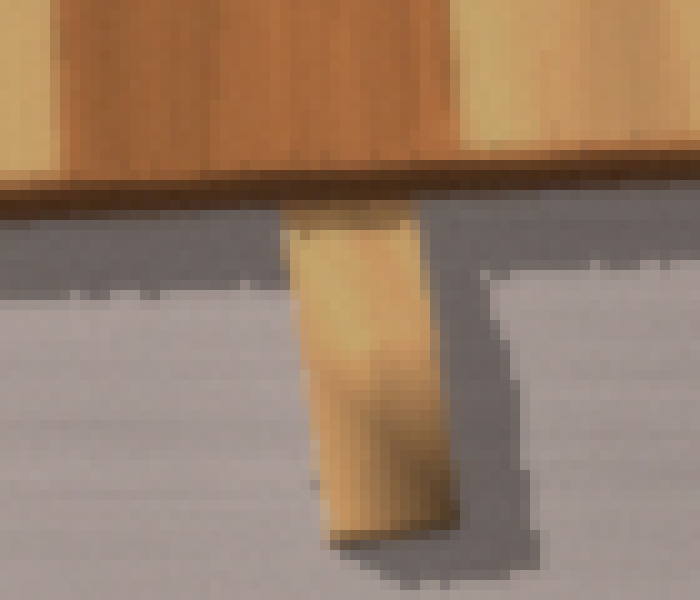

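View pics/s1.png

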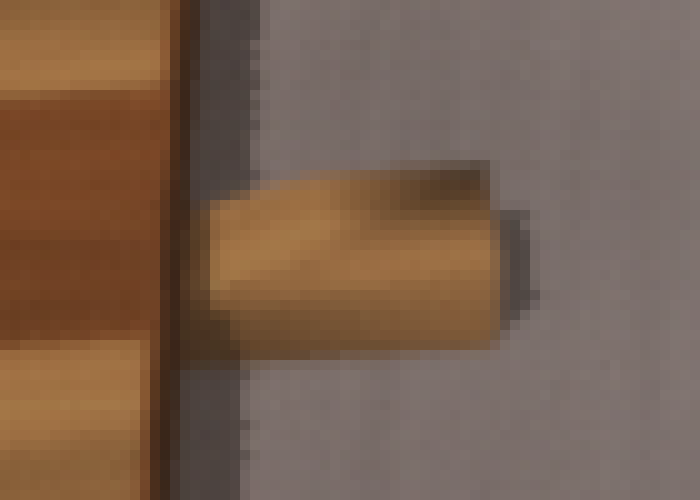

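```bash
python3 - <<'E'
from h import *
d=imaging.get_image("top");s=imaging.get_image("side")
print("cams",-d["R"].T@d["t"],-s["R"].T@s["t"])
P=onz(d,[(302.8,193.5),(315.8,192.2),(300.6,175.5),(313.6,174.5)],.036);print(P.round(4))
print("width",np.linalg.norm(P[0]-P[1]),np.linalg.norm(P[2]-P[3]))
h=(P[0]+P[1])/2;m=(P[2]+P[3])/2;a=(m-h)/np.linalg.norm(m-h)
b=P[0]-P[1];print("yaw side",np.arctan2(a[1],a[0]),"yaw end",np.arctan2(-b[0],b[1]))
print("heel mid",h,"grip",h+a*.0225)
# board lower front edge: z .025 at start; bottom of dark front face
B=onz(d,[(270,161.5),(340,158.0)],.025);print(B);e=B[0]-B[1];print("board edge normal yaw",np.arctan2(-e[0],e[1]))
print("side proj of corners",proj(s,P[:2]))
# spare: mask wood-ish
q=onz(s,[(319,196.5),(319.5,211)],.036);print("side top corners",q)
from scipy.spatial.transform import Rotation as R
st=r.sense();print(st["ee_pos"],R.from_rotvec(st["orientation"]).as_matrix().round(3))
E
```

```text
cams [ 0.42380409 -0.01433754  1.21533332] [0.49495787 0.85511774 0.83039049]
[[ 0.5412 -0.      0.036 ]
 [ 0.5448 -0.0309  0.036 ]
 [ 0.5843  0.0059  0.036 ]
 [ 0.5872 -0.0251  0.036 ]]
width 0.0310905716028096 0.031122964042591853
yaw side 0.13711097116438425 yaw end 0.11558585931756407
heel mid [ 0.54303682 -0.01545739  0.036     ] grip [ 0.56532566 -0.01238205  0.036     ]
[[ 0.61880722  0.08060627  0.025     ]
 [ 0.63009835 -0.08847404  0.025     ]]
board edge normal yaw 0.06668068748935381
side proj of corners [[319.85427992 204.32215518]
 [319.16611477 196.24534377]]
side top corners [[ 0.54520423 -0.02987609  0.036     ]
 [ 0.54070837  0.02476796  0.036     ]]
[ 0.13808726 -0.53229128  0.23107776] [[-0.968 -0.     0.251]
 [-0.251  0.    -0.968]
 [-0.    -1.    -0.   ]]
```

Both views agree on the heel corners to within a few mm. The grip point is about (0.565, -0.0125) and yaw about 0.125. The heel measures 31 mm wide against 32 expected, and about 80 mm of the wedge is in the open. Next is a hover above it.

```bash
python3 -m pendant '[[[-1.6,0,-1.2],[0,0,0]],[[-4.9,0,-3.6],[0,0,0]],[[-9.2,0,-6.7],[0,0.5,0]],[[-14.1,0,-10.3],[0,1,0]],[[-19,0,-13.9],[0,2,0]],[[-24,0,-17.5],[0,3,0]],[[-29,0,-21],[0,4,0]],[[-34,0,-24.6],[0,5,0]],[[-39,1,-28.4],[0,6,0]],[[-43.5,3,-31.7],[0,7,0]],[[-47.9,5,-34.9],[0,7.4,0]],[[-51.2,7,-37.3],[0,7.4,0]],[[-53.4,9,-38.9],[0,7.4,0]],[[-54.4,10.5,-39.6],[0,7.4,0]],[[-54.4,11.1,-39.6],[0,7.4,0]],[[-54.4,11.1,-39.6],[0,7.4,0]],[[-54.4,11.1,-39.6],[0,7.4,0]]]' 8.5 40
python3 - <<'E'
from h import *
from scipy.spatial.transform import Rotation as R
st=r.sense();print(st["ee_pos"],R.from_rotvec(st["orientation"]).as_matrix().round(3))
d=imaging.get_image("top");s=imaging.get_image("side")
crop(s,"pics/s2.png",240,100,160,130,5)
E
```

```text
clock: 2.42
ee_pos: [0.5652, -0.0132, 0.1212]
orientation: [-0.132, 2.157, -2.157]
ft_force: [0.2, 0.5, -0.1]
gripper_width: 0.998
[ 0.56521327 -0.01319951  0.12116373] [[-0.992  0.001  0.123]
 [-0.123 -0.    -0.992]
 [-0.001 -1.     0.   ]]
```

View pics/s2.png

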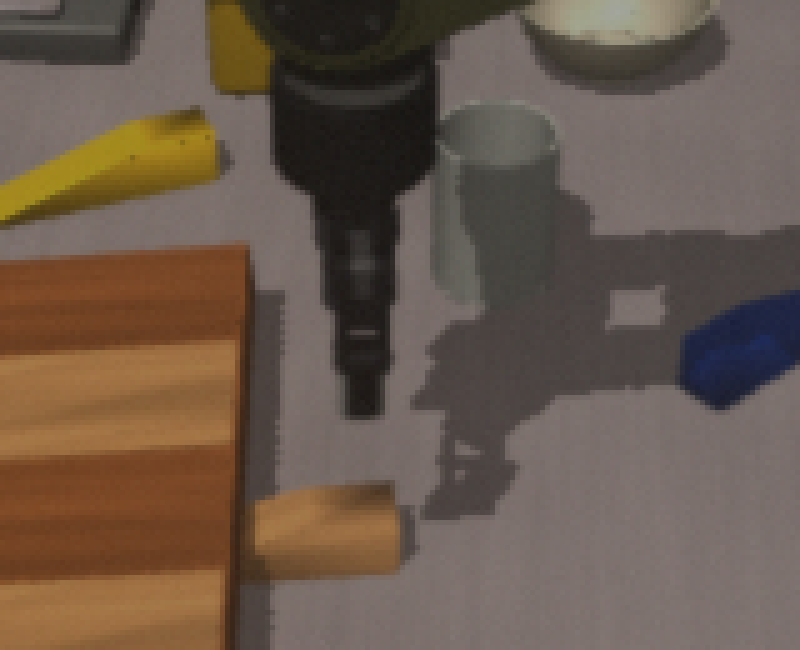

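The fingers hang directly over the heel block (crop about (365,415) over heel (330,520)) and are clear of the board and mug. I'll descend and close.

```bash
python3 -m pendant '[[[0,2,0],[0,0,0]],[[0,5,0],[0,0,0]],[[0,8,0],[0,0,0]],[[0,10,0],[0,0,0]],[[0,11,0],[0,0,0]],[[0,11.6,0],[0,0,0]],[[0,11.6,0],[0,0,0]],[[0,11.6,0],[0,0,0]]]' 8.5
python3 -m pendant '[[[0,0,0],[0,0,0]],[[0,0,0],[0,0,0]],[[0,0,0],[0,0,0]],[[0,0,0],[0,0,0]],[[0,0,0],[0,0,0]],[[0,0,0],[0,0,0]],[[0,0,0],[0,0,0]],[[0,0,0],[0,0,0]]]' 0 50
python3 - <<'E'
from h import *
s=imaging.get_image("side")
crop(s,"pics/s3.png",240,120,130,110,6)
E
```

```text
clock: 3.52
ee_pos: [0.5656, -0.0125, 0.005]
orientation: [-0.133, 2.156, -2.157]
ft_force: [-0.2, 0.4, 0.1]
gripper_width: 0.998
clock: 4.53
ee_pos: [0.5653, -0.0124, 0.0046]
orientation: [-0.135, 2.157, -2.157]
ft_force: [-2.8, 2.0, 5.1]
gripper_width: 0.37
```

View pics/s3.png

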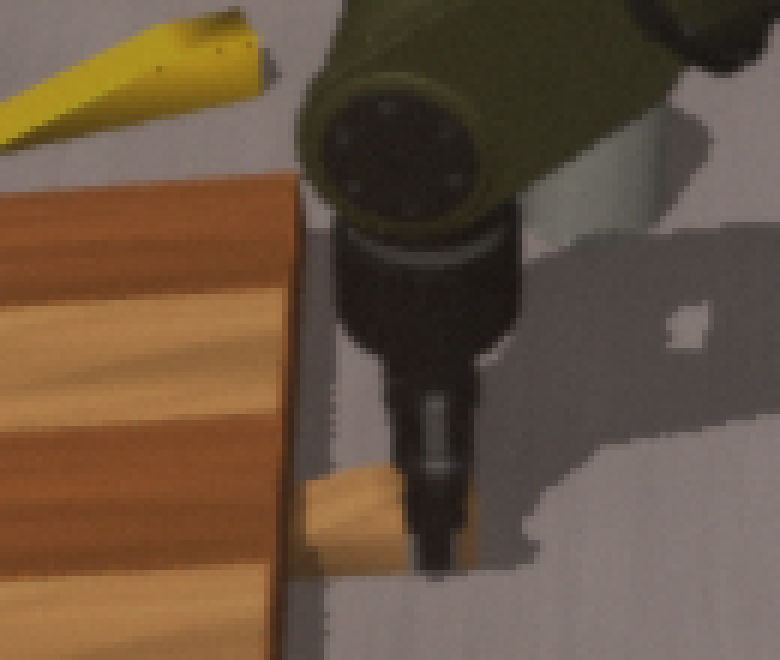

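The grip is firm: opening 0.37 × 85 = 31.5 mm, across the heel near its outer end, at crop (435,540). First 2 cm tug along the wedge's axis (tool +x), then a pause.

```bash
python3 -m pendant '[[[0.3,0,0],[0,0,0]],[[0.7,0,0],[0,0,0]],[[1.1,0,0],[0,0,0]],[[1.5,0,0],[0,0,0]],[[1.8,0,0],[0,0,0]],[[2,0,0],[0,0,0]],[[2,0,0],[0,0,0]],[[2,0,0],[0,0,0]],[[2,0,0],[0,0,0]],[[2,0,0],[0,0,0]],[[2,0,0],[0,0,0]],[[2,0,0],[0,0,0]],[[2,0,0],[0,0,0]],[[2,0,0],[0,0,0]],[[2,0,0],[0,0,0]]]' 0 50
python3 - <<'E'
from h import *
s=imaging.get_image("side")
crop(s,"pics/s4.png",240,120,130,110,6)
E
```

```text
clock: 6.45
ee_pos: [0.5462, -0.015, 0.0046]
orientation: [-0.132, 2.156, -2.156]
ft_force: [5.1, 0.2, 0.8]
gripper_width: 0.369
```

View pics/s4.png

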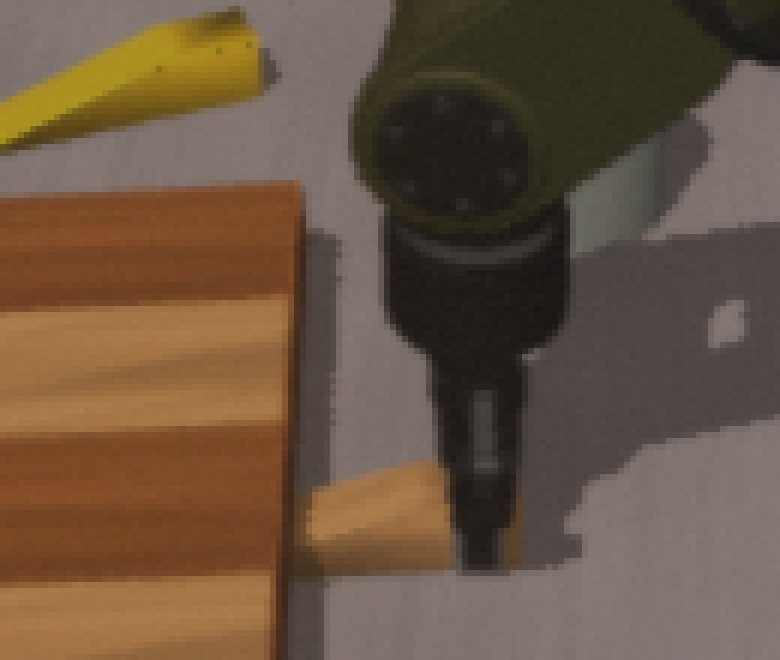

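The wedge moved with the fingers (heel end now at crop (515,530)). The board's corner dropped from crop row 172 to about 180, and there was no slip. Second tug.

```bash
python3 -m pendant '[[[0.3,0,0],[0,0,0]],[[0.7,0,0],[0,0,0]],[[1.1,0,0],[0,0,0]],[[1.5,0,0],[0,0,0]],[[1.8,0,0],[0,0,0]],[[2,0,0],[0,0,0]],[[2,0,0],[0,0,0]],[[2,0,0],[0,0,0]],[[2,0,0],[0,0,0]],[[2,0,0],[0,0,0]],[[2,0,0],[0,0,0]],[[2,0,0],[0,0,0]],[[2,0,0],[0,0,0]],[[2,0,0],[0,0,0]],[[2,0,0],[0,0,0]]]' 0 50
python3 -m pendant '[[[0.3,0,0],[0,0,0]],[[0.7,0,0],[0,0,0]],[[1.1,0,0],[0,0,0]],[[1.5,0,0],[0,0,0]],[[1.8,0,0],[0,0,0]],[[2,0,0],[0,0,0]],[[2,0,0],[0,0,0]],[[2,0,0],[0,0,0]],[[2,0,0],[0,0,0]],[[2,0,0],[0,0,0]],[[2,0,0],[0,0,0]],[[2,0,0],[0,0,0]],[[2,0,0],[0,0,0]],[[2,0,0],[0,0,0]],[[2,0,0],[0,0,0]]]' 0 50
python3 - <<'E'
from h import *
s=imaging.get_image("side")
crop(s,"pics/s5.png",240,120,130,110,6)
E
```

```text
clock: 8.38
ee_pos: [0.5264, -0.0175, 0.0046]
orientation: [-0.132, 2.156, -2.156]
ft_force: [5.7, 0.6, -0.4]
gripper_width: 0.363
clock: 10.25
ee_pos: [0.5066, -0.02, 0.0046]
orientation: [-0.132, 2.156, -2.156]
ft_force: [5.1, -0.3, 0.2]
gripper_width: 0.371
```

View pics/s5.png

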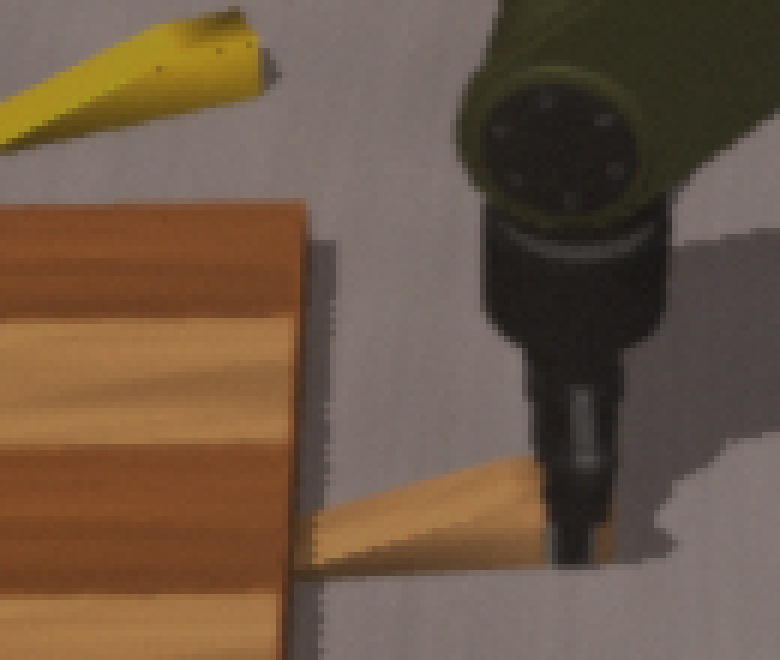

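Drawn 60 mm so far, and the board is nearly down (corner at crop row 200). About 15 mm of the tip is still under it. I'll keep tugging the same way.

```bash
python3 -m pendant '[[[0.3,0,0],[0,0,0]],[[0.7,0,0],[0,0,0]],[[1.1,0,0],[0,0,0]],[[1.5,0,0],[0,0,0]],[[1.8,0,0],[0,0,0]],[[2,0,0],[0,0,0]],[[2,0,0],[0,0,0]],[[2,0,0],[0,0,0]],[[2,0,0],[0,0,0]],[[2,0,0],[0,0,0]],[[2,0,0],[0,0,0]],[[2,0,0],[0,0,0]],[[2,0,0],[0,0,0]],[[2,0,0],[0,0,0]],[[2,0,0],[0,0,0]]]' 0 50
python3 -m pendant '[[[0.3,0,0],[0,0,0]],[[0.7,0,0],[0,0,0]],[[1.1,0,0],[0,0,0]],[[1.5,0,0],[0,0,0]],[[1.8,0,0],[0,0,0]],[[2,0,0],[0,0,0]],[[2,0,0],[0,0,0]],[[2,0,0],[0,0,0]],[[2,0,0],[0,0,0]],[[2,0,0],[0,0,0]],[[2,0,0],[0,0,0]],[[2,0,0],[0,0,0]],[[2,0,0],[0,0,0]],[[2,0,0],[0,0,0]],[[2,0,0],[0,0,0]]]' 0 50
python3 -m pendant '[[[0.3,0,0],[0,0,0]],[[0.7,0,0],[0,0,0]],[[1.1,0,0],[0,0,0]],[[1.5,0,0],[0,0,0]],[[1.8,0,0],[0,0,0]],[[2,0,0],[0,0,0]],[[2,0,0],[0,0,0]],[[2,0,0],[0,0,0]],[[2,0,0],[0,0,0]],[[2,0,0],[0,0,0]],[[2,0,0],[0,0,0]],[[2,0,0],[0,0,0]],[[2,0,0],[0,0,0]],[[2,0,0],[0,0,0]],[[2,0,0],[0,0,0]]]' 0 50
python3 - <<'E'
from h import *
s=imaging.get_image("side")
crop(s,"pics/s6.png",240,120,130,110,6)
E
```

```text
clock: 12.18
ee_pos: [0.4859, -0.0225, 0.0046]
orientation: [-0.134, 2.157, -2.157]
ft_force: [0.3, -0.1, 8.0]
gripper_width: 0.369
clock: 14.05
ee_pos: [0.4661, -0.025, 0.0045]
orientation: [-0.134, 2.157, -2.157]
ft_force: [1.5, 0.4, 7.3]
gripper_width: 0.362
clock: 15.92
ee_pos: [0.4463, -0.0275, 0.0046]
orientation: [-0.134, 2.157, -2.157]
ft_force: [1.3, 0.1, 8.7]
gripper_width: 0.368
```

View pics/s6.png

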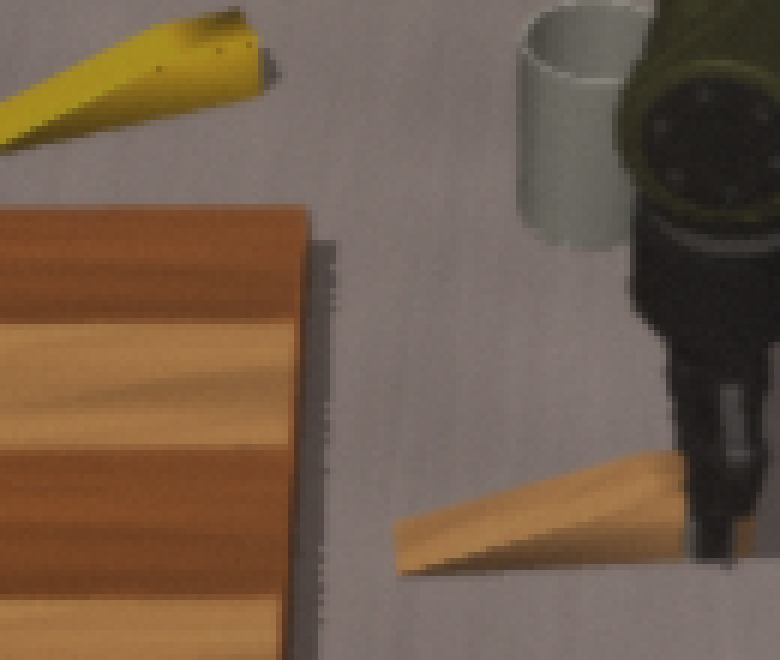

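The board is down and the gap is about 4 cm (tip at crop x 395, board at x 295). One more tug for margin, then open and rise straight up.

```bash
python3 -m pendant '[[[0.3,0,0],[0,0,0]],[[0.7,0,0],[0,0,0]],[[1.1,0,0],[0,0,0]],[[1.5,0,0],[0,0,0]],[[1.8,0,0],[0,0,0]],[[2,0,0],[0,0,0]],[[2,0,0],[0,0,0]],[[2,0,0],[0,0,0]],[[2,0,0],[0,0,0]],[[2,0,0],[0,0,0]],[[2,0,0],[0,0,0]],[[2,0,0],[0,0,0]],[[2,0,0],[0,0,0]],[[2,0,0],[0,0,0]],[[2,0,0],[0,0,0]]]' 0 50
python3 -m pendant '[[[0,0,0],[0,0,0]],[[0,0,0],[0,0,0]],[[0,0,0],[0,0,0]],[[0,0,0],[0,0,0]],[[0,0,0],[0,0,0]],[[0,0,0],[0,0,0]],[[0,0,0],[0,0,0]],[[0,0,0],[0,0,0]]]' 8.5 50
python3 -m pendant '[[[0,-1,0],[0,0,0]],[[0,-3,0],[0,0,0]],[[0,-6,0],[0,0,0]],[[0,-10,0],[0,0,0]],[[0,-14,0],[0,0,0]],[[0,-17,0],[0,0,0]],[[0,-18,0],[0,0,0]],[[0,-18,0],[0,0,0]],[[0,-18,0],[0,0,0]]]' 8.5
python3 - <<'E'
from h import *
for n in("side","top"):
    d=imaging.get_image(n);cv2.imwrite(f"pics/{n}7.png",d["frame"][:,:,::-1])
E
```

```text
clock: 17.85
ee_pos: [0.4265, -0.03, 0.0046]
orientation: [-0.134, 2.157, -2.157]
ft_force: [1.8, -1.0, 7.7]
gripper_width: 0.37
clock: 18.85
ee_pos: [0.4263, -0.0299, 0.0043]
orientation: [-0.135, 2.157, -2.157]
ft_force: [-0.2, 0.3, 0.6]
gripper_width: 0.991
clock: 19.98
ee_pos: [0.4258, -0.0298, 0.1832]
orientation: [-0.137, 2.158, -2.157]
ft_force: [-0.3, -0.4, -0.6]
gripper_width: 1.001
```

View pics/side7.png

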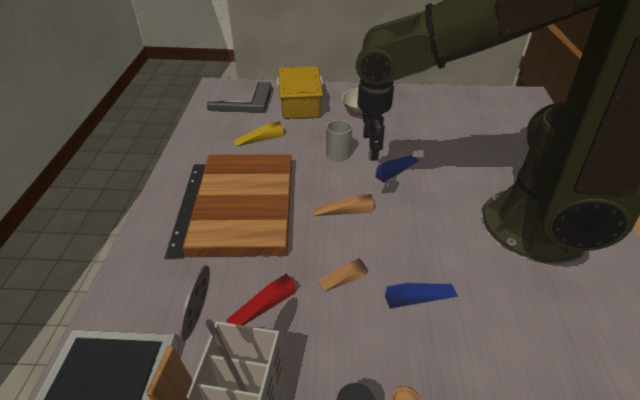

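View pics/top7.png

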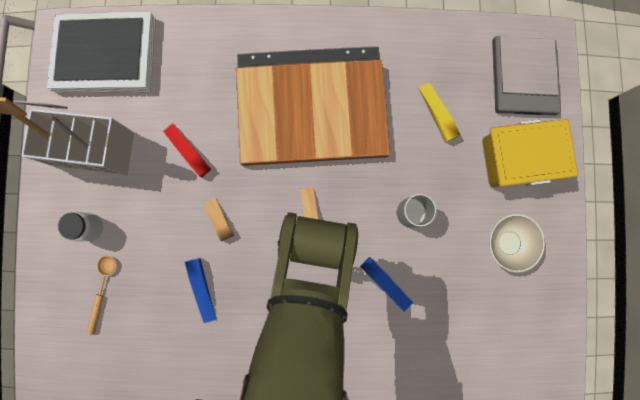

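The wedge lies at side (344,206), its tip at top (308,189). The board is flat, and the spare wedge is unmoved at top (218,219). Now a numeric check of the gap and the board's height.

```bash
python3 - <<'E'
from h import *
d=imaging.get_image("top");s=imaging.get_image("side")
tip=onz(d,[(302.5,188.5),(314.5,188)],.003);e=onz(d,[(240,163.5),(388,156.5)],.005)
print("tip",tip,"edge",e)
n=np.cross(e[1]-e[0],[0,0,1]);n/=np.linalg.norm(n);print("gap",abs((tip-e[0])@n))
# board height: front upper corner near (left) triangulated: top (240,162) side(287,249)
def tri(a,b):
    c1,v1=ray(d,[a]);c2,v2=ray(s,[b]);A=np.c_[v1[0],-v2[0]];k=np.linalg.lstsq(A,c2-c1,rcond=None)[0];p,q=c1+k[0]*v1[0],c2+k[1]*v2[0];return (p+q)/2,np.linalg.norm(p-q)
crop(d,"pics/t8.png",225,145,60,40,10);crop(s,"pics/s8.png",260,225,60,40,10)
crop(s,"pics/s9.png",270,140,120,90,6)
a=cv2.imread("pics/top0.png").astype(int);b=d["frame"][:,:,::-1].astype(int)
print("spare diff",abs(a-b)[195:243,200:236].mean())
E
```

```text
tip [[ 0.55681489  0.00131734  0.003     ]
 [ 0.55850221 -0.0280353   0.003     ]] edge [[ 0.61610043  0.15591873  0.005     ]
 [ 0.63959717 -0.20860068  0.005     ]]
gap [0.06910765 0.06931196]
spare diff 9.488811728395062
```

View pics/t8.png

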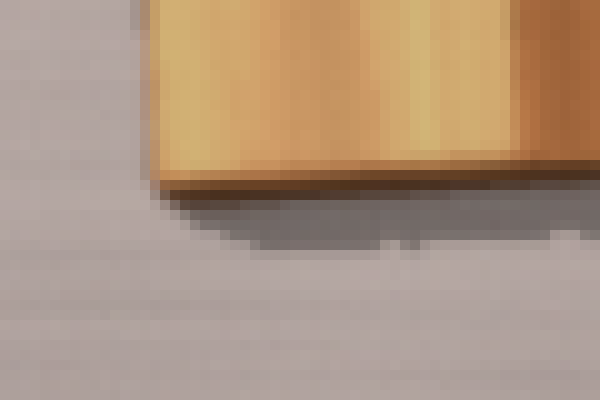

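View pics/s8.png

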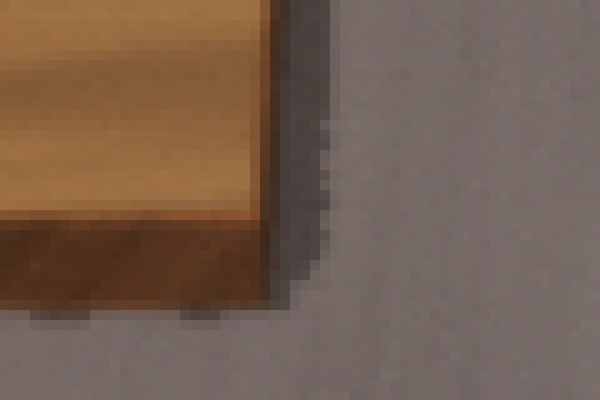

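View pics/s9.png

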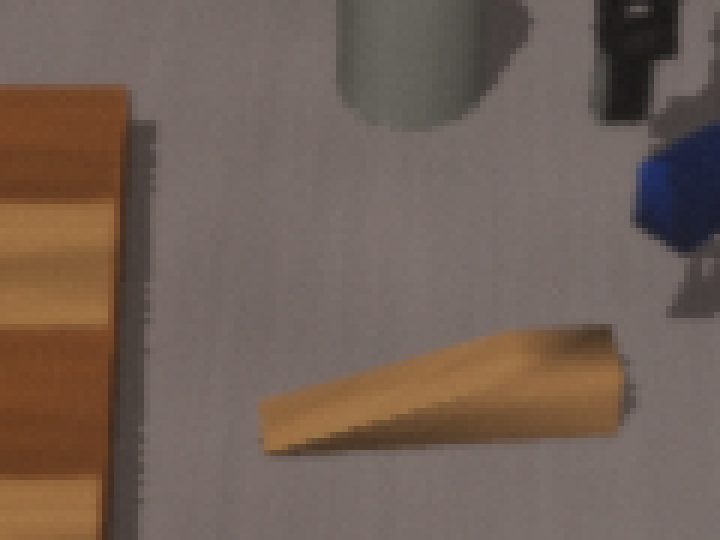

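```bash
python3 - <<'E'
from h import *
d=imaging.get_image("top");s=imaging.get_image("side")
c1,v1=ray(d,[(240.8,163)]);c2,v2=ray(s,[(286.8,246.7)])
k=np.linalg.lstsq(np.c_[v1[0],-v2[0]],c2-c1,rcond=None)[0];p,q=c1+k[0]*v1[0],c2+k[1]*v2[0];print("upper front corner",p,q)
a=cv2.imread("pics/top0.png")
for im in(a,np.ascontiguousarray(d["frame"][:,:,::-1])):
    m=cv2.inRange(cv2.cvtColor(im,cv2.COLOR_BGR2HSV)[195:243,200:236],(8,80,60),(25,255,255));M=cv2.moments(m,True);print("spare",M["m00"],M["m10"]/M["m00"],M["m01"]/M["m00"])
print(r.sense()["clock"]); r.job_done()
E
```

```text
upper front corner [0.61228937 0.14956483 0.03675895] [0.6095463  0.14960653 0.03632606]
spare 602.0 17.993355481727576 24.420265780730897
spare 601.0 18.004991680532445 24.374376039933445
20.275
the job is handed in; nothing more can be done
```

I drew the propping wedge out from under the board, the board now lies flat, and I handed the job in at 20.3 s of the 48 s allowed. No verdict is reported back.

I gripped the wedge across its thick end and pulled it straight back in seven tugs of 2 cm, pausing just over a second after each. After the last one I opened the fingers and lifted straight up, clear of everything.

- **Gap:** there is about 69 mm of bare steel between the wedge's tip and the board's front edge.
- **Board:** its upper front corner measured about 36.5 mm high. Flat on its feet it should be 39 mm, and the 2.5 mm difference is close to what the cameras can resolve. The corner was visibly down and the feet were touching in the close crop.
- **Wedge:** it lies flat on the cart top in front of the board.
- **Spare wedge:** its centre moved by less than 0.1 pixel in the top view, so it is where it was. A raw brightness comparison of that patch did show some difference, which I put down to lighting and image noise.
- **Look-alikes:** the blue, red and yellow ones show no sign of having moved in the final pictures. The arm stayed well clear of them.
- **Forces:** wrist readings taken at the end of each move never exceeded about 9 N. I did not record peaks during the moves.

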